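# Cover the freshly lacquered top and start the fan on its side

## Robot

A 6-joint arm with a two-finger parallel gripper is mounted at the origin on the work surface. World frame = base frame: x ahead of the robot, y to its left, z up, the work surface at z = 0. Lengths are in mm, angles in degrees, forces in N, time in s.
With the tool pointing down it reaches from about 350 to 850 mm from the base axis. Payload 8.1 kg.
Tool frame: the origin (TCP) lies midway between the tips of the shut fingers; the grasp point (between the pads) lies hold_point_z behind it (hold_point_z is the distance from the TCP to the grasp point, in mm); z points along the fingers, x is the direction in which the jaws open and shut, and the axes are right-handed (so a half turn about z gives the same grasp; the last joint's range is limited). The gripper opens to 85 mm and grips with 20 to 120 N. Pads are 22 mm wide; open, the fingers measure 114 mm over their backs; the gripper's body (76 mm by 85 mm) begins 54 mm behind the grasp point. The pads swing forward as they close: fully open they stand 13 mm farther back than shut.
Start: joints at [69.362, 7.471, 85.268, -0, 87.261, -4.893], TCP at [162.791, 577.498, 231.292] pointing down, gripper open.
Joint ranges: [-169.43, 169.43], [-51.17, 129.36], [1.28, 143.12], [-76.62, 256.62], [0, 156.53], [-152.29, 152.29]. Speed limits (degrees/s): [136.94, 136.94, 159.86, 180, 180, 180].

## Interface

Orientations are given as [roll, pitch, yaw] about the fixed x, y, z axes, in that order (R = Rz(yaw) Ry(pitch) Rx(roll)).
In Python, from bench import * gives the robot as it stands.
- The arm moves only by the shell command python3 -m pendant 'ROWS' [OPENING] [FORCE]. ROWS is JSON, a list that holds one entry, the list of rows, each a list of 4 numbers: the shift along the tool's x, y, z normalised to -1 to 1, where 1 is 0.02 m, then the turn about the tool's z normalised to -1 to 1, where 1 is 0.08 rad. A call has exactly 10 rows; each row shifts and turns the pose as measured when the row begins, along the tool's axes as they then stand; what a row does not reach is not made up. A row lasts 1/12 s, in which the tool goes at most 41.7 mm and 7.16 degrees, less where a joint would pass 70% of its speed; a pose out of reach is approached as far as the arm can. A call with a number of a shift or a turn outside -1 to 1 is refused whole. A call with a gripper value outside its range is refused whole. OPENING is the gripper's target within -1 to 1 (fully open at 1, half-way at 0, shut at -1), set as the call begins (- or left out, the last holds). The fingers move at their own pace and stop on an object; FORCE is the grip in N (left out, the last holds). Time passes only in rows, so rows that do not move let the fingers close, or fill a call up. It gives the time, the measured TCP pose, the force and the opening at its end, in the units of the state.
- sense(): the state, without advancing time (a new reading comes with each control period).
- snapshot(name): name is "side" or "top"; returns the picture (400x640x3 uint8, red, green, blue); there is no depth.
- calibration(name): a dict with "mtx" (3x3 intrinsics, pixels), "D" ([k1, k2, p1, p2, k3] as OpenCV has them; the pictures are not rectified), "world_to_cam" (4x4, takes a point from world to camera coordinates). Camera axes: x right, y down, z forward; pixel columns grow to the right and rows downward; lengths in mm; the calibration is good to about 2 mm. A picture is of the moment at which its call begins. calibration takes no time and is no camera call.
- hand_in(): hands the job in, once; it reports no verdict.
The state is a dict: "time": time; "joint_pos": joint angles; "qd": joint speeds; "joint_efforts": joint torques, N m; "tool_pos": TCP position; "tcp_rot": TCP orientation; "ft_force": force on the tool from outside, world axes, zero at the start; "wrist_torque": the same for the moment, N m; "finger_gap": finger opening in mm.
Only numpy, scipy, OpenCV 4.12 (cv2) and the standard library are available. Lean on these libraries where they do the work, as an engineer would, in place of code of your own. Each camera call takes 0.05 s, during which the arm holds its last target.

## Task

One of the two bays of the drying box holds the freshly lacquered spinning top, the other a bare wooden blank. Gently slide the box's cover over the bay with the top until it is fully home at that end, then tilt the fan switch's sprung lever all the way over towards the same side (left or right as the robot sees it), hold it there for about a second and let it spring back upright. Do not touch the wet top, never run the fan of the other side, and leave everything else on the bench where it is.

Things in the scene. Friction and masses are not known exactly. Their poses are not given: they have to be found in the camera images.
- drybox: Fixed plywood drying box on the bench, 130 mm (its x) by 336 mm (its y), top edge 85 mm above the bench, with a clear pane along its far (+x) side. Origin: centre of its underside, on the bench; x points away from the robot, y to the robot's left, turned by up to 0.15 rad. Along y it has three 112 mm sections: an open-topped bay centred at y = +112 mm (left), a solid middle section and an open-topped bay centred at y = -112 mm (right). Bay floors are 6 mm above the bench.
- cover (a joint): Position in m of the sheet-metal cover that slides along the box's y on top of the box. 0: over the solid middle; +0.112: against its stop, fully over the left bay; -0.112: fully over the right bay. It starts within 0.02 of 0, slides with about 2 N of friction plus 12 N per m/s, and stays where it is left. 'Gently' means well under 0.4 m/s.
- cover_rib (a point): Centre of the upright wooden rib in the middle of the cover, by which it is pushed. The rib is 60 mm along the box's x, 12 mm thick along the box's y, and reaches from 91 to 133 mm above the bench; this point is 112 mm above the bench. The cover plate is 120 by 112 mm, 5 mm thick, its upper face 91 mm above the bench. Axes as the box's.
- top: Loose pink lacquered wooden spinning top, pear-shaped, 56 mm in diameter, 68 mm high with its steel point, standing upside down (point up) on its flat crown on the floor of one bay: which bay differs from start to start. It clears the closed cover by 12 mm. Origin: centre of its underside. It is wet: not to be touched or shifted.
- blank: Loose bare maple blank, a plain upright cylinder 50 mm in diameter and 60 mm high, standing in the other bay. Origin: centre of its underside. Stays there.
- switchbox: Fixed grey fan-switch box between the robot and the drying box, 80 mm (x) by 110 mm (y) by 45 mm high. Origin: centre of its underside, on the bench; x away from the robot, y to the robot's left, turned by up to 0.3 rad.
- jog (a joint): Tilt in rad of the lever on the switch box. 0: upright (spring-centred); positive: tilted to the switch box's +y (robot's left), runs the left bay's fan; negative: to -y, runs the right bay's fan. Stops at +-0.45; it counts as on beyond 0.30. Spring 0.6 N m/rad, so about 4 N sideways at the ball holds it right over; springs back when let go.
- jog_ball (a point): Centre of the black ball (24 mm in diameter) at the end of the 10 mm thick lever rod; 70 mm above the pivot, which lies 45 mm above the bench at the middle of the switch box, so 115 mm above the bench when upright.
- mallet: Bystander: cherry mallet lying on the bench, head 62 x 120 x 58 mm, handle 190 mm. Origin under the head.
- calipers: Bystander: chromed calipers lying flat, 200 mm long, 8 mm high. Origin under its middle.
- punch: Bystander: stubby steel center punch lying down, 72 mm long, 13 mm thick. Origin under its shank.
- clamp: Bystander: steel bar clamp, about 450 mm long with its handle, squeezing two glued maple halves, 60 mm high. Origin under the glue line.
- sander: Bystander: cork sanding block, 100 x 64 x 30 mm. Origin under its middle.
- tin: Bystander: closed metal tin, 68 mm in diameter, 75 mm high. Origin under its middle.
Not all that is in view belongs to the job. What is meant by the switchbox is not yellow, and is the larger of those in its own colour.

How it is judged (in metres and radians):
On the way, in this order (a step that is already met when the one before it is completed fails the run):
1. the cover is fully home over the bay that holds the top (((y of top in the frame of drybox above 0 m and value of joint cover above 0.105 m) or (y of top in the frame of drybox below 0 m and value of joint cover below -0.105 m))), for 0.2 s.
2. the lever is held well over (beyond 0.30 rad) towards the side of the top for 0.6 s (((y of top in the frame of drybox above 0 m and value of joint jog above 0.3 rad) or (y of top in the frame of drybox below 0 m and value of joint jog below -0.3 rad))), for 0.6 s.
At the end, for the whole second after the job is handed in: The cover is within 7 mm of its stop over the bay that holds the top and at rest, the lever has sprung back to within 0.06 rad of upright, the top stands upright within 8 mm of where it was, and the blank is within 20 mm of where it was (((y of top in the frame of drybox above 0 m and value of joint cover above 0.105 m) or (y of top in the frame of drybox below 0 m and value of joint cover below -0.105 m)) and value of joint jog between -0.06 and 0.06 rad and velocity of joint cover between -0.01 and 0.01 m/s and angle between top's own z axis and vertical below 0.1 rad and distance of top from where it was at the start of the episode below 0.008 m and linear speed of top below 0.02 m/s and distance of blank from where it was at the start of the episode below 0.02 m); the robot touches nothing.
It fails at once if the wet top is touched by the robot (contact force between any of the fingers, the arm and top above 0.2 N).
It fails at once if the wet top is shifted by more than 8 mm or tipped (distance of top from where it was at the start of the episode above 0.008 m or angle between top's own z axis and vertical above 0.2 rad).
It fails at once if the lever is tilted towards the side without the top ((y of top in the frame of drybox above 0 m and value of joint jog below -0.15 rad) or (y of top in the frame of drybox below 0 m and value of joint jog above 0.15 rad)).
It fails at once if the cover is slammed (faster than 0.4 m/s) (velocity of joint cover above 0.4 m/s or velocity of joint cover below -0.4 m/s).
It fails at once if a bystander is moved by more than 20 mm (distance of any of mallet, calipers, punch, clamp, sander, tin, blank from where it was at the start of the episode above 0.02 m).
It also fails if it takes over 42 s, if anything falls off the work surface, if the arm or the gripper's body presses on something with over 40 N, if the wrist force passes 120 N, or if a joint passes its speed limit or range.

## Working session

There is one attempt and no reset: what is moved stays moved. The work goes in short steps, Python scripts to look and compute and a shell command to move; the robot and the scene stay as the last step left them, time stands still between calls to the robot, and variables do not carry over. Pictures are saved under pics/ and viewed, and the job is handed in when it is done.

```bash
mkdir -p pics; ls
python3 - <<'E'
from bench import *
import cv2
for n in("side","top"):
    im=snapshot(n); cv2.imwrite(f"pics/{n}0.png",im[:,:,::-1]); c=calibration(n); print(n,c["mtx"],c["D"],c["world_to_cam"])
print(sense())
E
```

```text
pics
side [[406.53287756   0.         324.9325602 ]
 [  0.         406.53287756 194.45647901]
 [  0.           0.           1.        ]] [0.02259177 0.         0.         0.         0.        ] [[ 9.88054631e-01 -1.53939098e-01  7.12750236e-03 -4.61943174e+02]
 [-9.90434651e-02 -6.69782060e-01 -7.35922811e-01  1.07044898e+02]
 [ 1.18061167e-01  7.26426009e-01 -6.77027928e-01  1.17716798e+03]
 [ 0.00000000e+00  0.00000000e+00  0.00000000e+00  1.00000000e+00]]
top [[449.38983839   0.         322.95811114]
 [  0.         449.38983839 197.26743078]
 [  0.           0.           1.        ]] [-0.01641714  0.          0.          0.          0.        ] [[ 1.79610411e-03 -9.99990585e-01  3.95027476e-03 -1.86092849e+01]
 [-9.96590926e-01 -2.11579809e-03 -8.24745448e-02  4.63807177e+02]
 [ 8.24821262e-02 -3.78867511e-03 -9.96585342e-01  1.24165428e+03]
 [ 0.00000000e+00  0.00000000e+00  0.00000000e+00  1.00000000e+00]]
{'time': 0.1, 'joint_pos': array([ 6.93592601e+01,  7.51216860e+00,  8.53223932e+01,  3.04233328e-03,
        8.72608110e+01, -4.89222463e+00]), 'qd': array([ 0.00844613, -0.11655669, -0.15454812,  0.06053023, -0.03578688,
        0.02685853]), 'joint_efforts': array([ 1.62132048e-03, -5.70954323e+01, -5.01938367e+01, -1.33520987e-05,
        8.14888015e-03, -8.93597836e-07]), 'tool_pos': array([162.6295653 , 577.0367642 , 230.34105313]), 'tcp_rot': array([-1.79988839e+02,  9.47661382e-02,  7.42513461e+01]), 'ft_force': array([-0.89949222,  0.25971663,  0.32848838]), 'wrist_torque': array([-0.00140218,  0.05241827,  0.01645215]), 'finger_gap': 85.4284367551429}
```

View pics/side0.png

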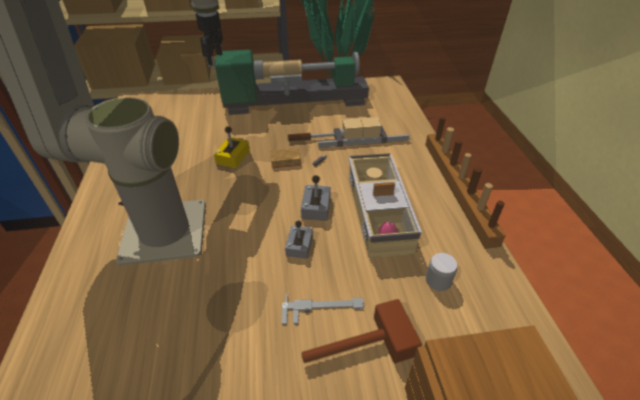

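View pics/top0.png

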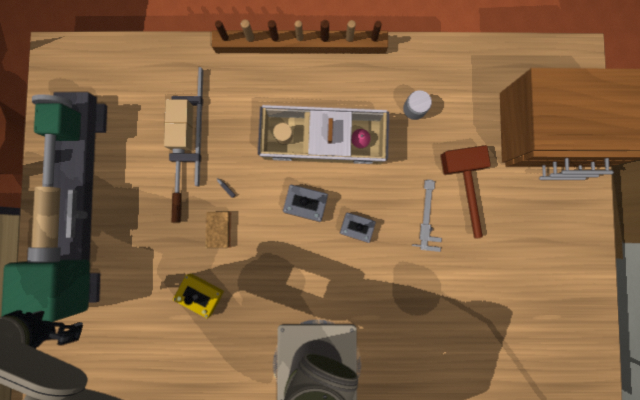

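The top view (up = +x, left = +y) shows the pink top at (361,138), in the right bay, and the blank at (283,132) in the left. The larger grey switch is at (305,202), the smaller decoy at (358,227). Next I measure them on enlarged crops.

Run:
```python
import cv2
t=cv2.imread("pics/top0.png"); s=cv2.imread("pics/side0.png")
cv2.imwrite("pics/tc.png",cv2.resize(t[95:245,250:400],None,fx=4,fy=4,interpolation=cv2.INTER_CUBIC))
cv2.imwrite("pics/sc.png",cv2.resize(s[145:265,270:430],None,fx=5,fy=5,interpolation=cv2.INTER_CUBIC))
```

```text
(no output)
```

View pics/tc.png

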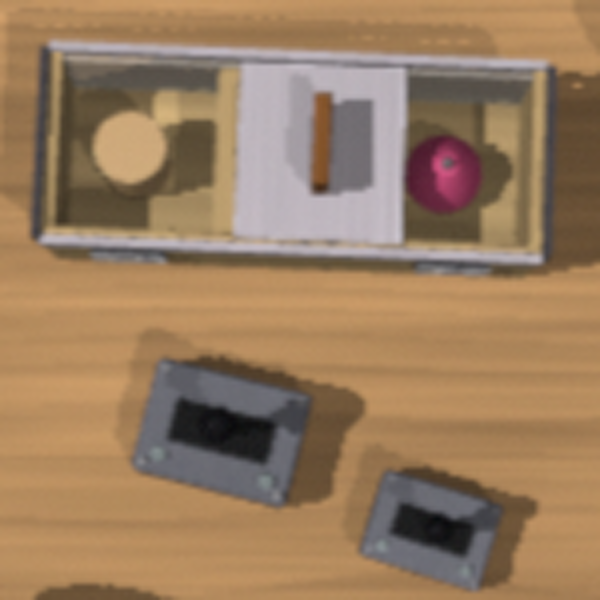

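View pics/sc.png

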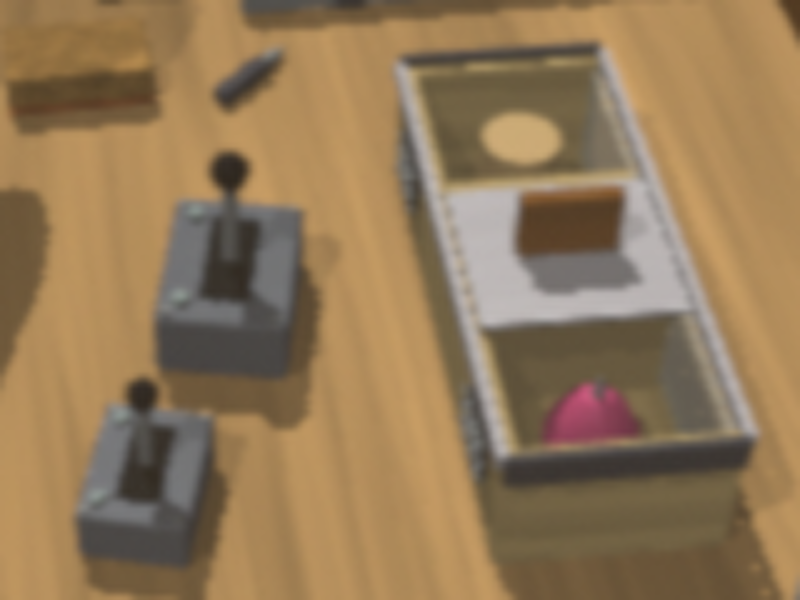

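```bash
cat > h.py <<'E'
import numpy as np, cv2
from bench import *
def ray(n,p):
    c=calibration(n); u=cv2.undistortPoints(np.array([[p]],float),np.array(c["mtx"]),np.array(c["D"]))[0,0]
    T=np.array(c["world_to_cam"]); R=T[:3,:3]; o=-R.T@T[:3,3]; d=R.T@np.array([u[0],u[1],1]); return o,d/np.linalg.norm(d)
def plane(n,p,z):
    o,d=ray(n,p); return o+d*(z-o[2])/d[2]
def tri(p,q):
    o,d=ray("top",p); a,b=ray("side",q)
    s=np.linalg.lstsq(np.c_[d,-b],a-o,rcond=None)[0]; x=o+s[0]*d; y=a+s[1]*b; return (x+y)/2,np.linalg.norm(x-y)
tc=lambda u,v:((u+.5)/4-.5+250,(v+.5)/4-.5+95)
sc=lambda u,v:((u+.5)/5-.5+270,(v+.5)/5-.5+145)
E
python3 - <<'E'
from h import *
np.set_printoptions(precision=1,suppress=True)
def rect(n,f,ps,z):
    P=np.array([plane(n,f(*p),z)[:2] for p in ps]); print(n,P.tolist() and P, "c",P.mean(0), "len",[np.linalg.norm(P[i]-P[i-1]) for i in range(4)])
    e=(P[0]-P[1])+(P[3]-P[2]); print(" yaw of y axis",np.degrees(np.arctan2(-e[0],e[1])))
rect("top",tc,[(43,45),(552,65),(548,262),(37,243)],85)
rect("side",sc,[(603,45),(752,436),(505,460),(400,62)],85)
rect("top",tc,[(165,360),(312,395),(282,505),(135,467)],45)
rect("side",sc,[(300,208),(285,338),(157,322),(180,203)],45)
print("rib",[plane("top",tc(*p),133) for p in[(313,92),(332,94),(327,187),(312,187)]])
print("rib s",[plane("side",sc(*p),133) for p in[(520,200),(622,192)]])
print("plate edges",[plane("top",tc(*p),91) for p in[(239,65),(406,68),(405,243),(234,236)]])
print("ball",tri(tc(218,424),sc(230,172)))
E
```

```text
top [[ 706.1  152.3]
 [ 693.3 -192. ]
 [ 558.6 -187.9]
 [ 570.7  154.4]] c [632.2 -18.3] len [np.float64(135.5079545778412), np.float64(344.5667889306931), np.float64(134.76874244018296), np.float64(342.5401253373289)]
 yaw of y axis -2.070773649071409
side [[ 706.   159.8]
 [ 691.2 -182.2]
 [ 558.9 -179.5]
 [ 572.1  161.2]] c [632.  -10.2] len [np.float64(133.87012746829168), np.float64(342.27827351893467), np.float64(132.318314890375), np.float64(340.9056625129779)]
 yaw of y axis -2.3529530727912165
top [[496.5  70.8]
 [472.5 -30.4]
 [396.9 -10. ]
 [422.7  90.8]] c [447.1  30.3] len [np.float64(76.43006066626316), np.float64(104.03610124917503), np.float64(78.31906926484098), np.float64(104.02149250154649)]
 yaw of y axis -13.846343604246885
side [[493.6  75.6]
 [466.6 -35.3]
 [394.8 -11.3]
 [420.6  91.1]] c [443.9  30. ] len [np.float64(74.61432537521489), np.float64(114.09458515393561), np.float64(75.64700860292301), np.float64(105.59435911229461)]
 yaw of y axis -13.912604677912373
rib [array([661.5, -29.6, 133. ]), array([660.2, -41.9, 133. ]), array([599.1, -38.7, 133. ]), array([599.1, -29. , 133. ])]
rib s [array([598.6, -33.8, 133. ]), array([656.7, -35.5, 133. ])]
plate edges [array([691. ,  19.5,  91. ]), array([689.2, -92.8,  91. ]), array([570.2, -91.7,  91. ]), array([574.6,  22.3,  91. ])]
ball (array([445.6,  31.4, 117.7]), np.float64(2.552761952735301))
```

Box centre is about (632,-14) with yaw -2.1°. The rib is at (630,-35), so the cover is near -0.02. The switch is at (446,31) with yaw -13.9°. The side to use is the right. I'll shut the gripper and travel at height to the left of the rib.

```bash
python3 -m pendant '[[[-1,0.3,0,0],[-1,0.3,0,0],[-1,0.3,0,0],[-1,0.3,0,0],[-1,1,0,0],[-1,1,0,0],[-1,1,0,0],[-1,1,0,0],[-1,1,0,0],[-1,1,0,0]]]' -1 20
```

```text
time: 0.93
tool_pos: [244.8, 336.8, 223.9]
tcp_rot: [-179.8, 0.7, 74.7]
ft_force: [-0.2, 1.1, 0.4]
finger_gap: 0.1
```

```bash
python3 -m pendant '[[[-0.9,1,0,0],[-0.9,1,0,0],[-0.9,1,0,0],[-0.9,1,0,0],[-0.9,1,0,0],[-0.9,1,0,0],[-0.9,1,0,0],[-0.9,1,0,0],[-0.9,1,0,0],[-0.9,1,0,0]]]' && python3 -m pendant '[[[0,1,0,-0.3],[0,1,0,-0.3],[0,1,0,-0.3],[0,1,0,-0.3],[0,1,0,-0.3],[0,1,0,-0.3],[0,1,0,-0.3],[0,1,0,-0.3],[0,0.6,0,-0.3],[0,0.2,0,-0.3]]]'
```

```text
time: 1.77
tool_pos: [392.8, 96.8, 222.3]
tcp_rot: [-179.7, 0.8, 74.8]
ft_force: [0.7, 0.5, 0.3]
finger_gap: -0.3
time: 2.6
tool_pos: [573.0, 57.6, 215.2]
tcp_rot: [-179.1, 0.8, 88.7]
ft_force: [-0.1, 0.3, -0.2]
finger_gap: -0.1
```

```bash
python3 -m pendant '[[[-0.4,0.5,0,0],[-0.4,0.5,0,0],[-0.4,0.5,0.4,0],[-0.4,0.5,0.6,0],[-0.3,0.4,0.8,0],[-0.2,0.3,0.8,0],[0,0,0.8,0],[0,0,0.6,0],[0,0,0.3,0],[0,0,0,0]]]'
python3 - <<'E'
from h import *
cv2.imwrite("pics/s1.png",cv2.resize(snapshot("side")[:,:,::-1][100:290,220:480],None,fx=3,fy=3))
cv2.imwrite("pics/t1.png",cv2.resize(snapshot("top")[:,:,::-1][60:260,220:420],None,fx=3,fy=3))
E
```

```text
time: 3.43
tool_pos: [626.0, 11.0, 119.9]
tcp_rot: [-178.7, 0.7, 88.8]
ft_force: [-0.1, -0.3, -0.0]
finger_gap: 0.0
```

View pics/s1.png

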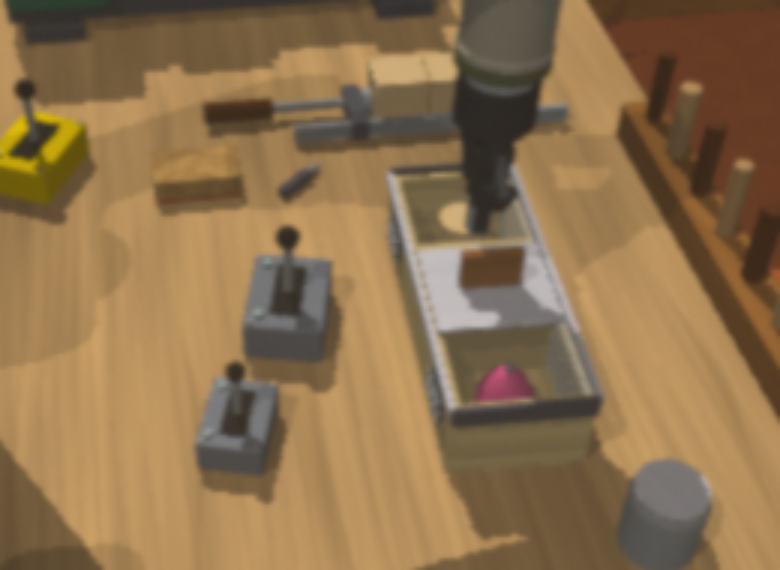

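View pics/t1.png

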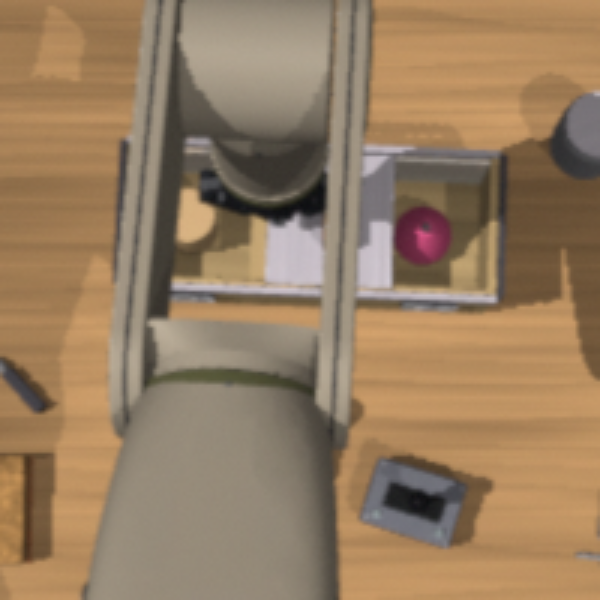

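The shut fingertips stand behind (left of) the rib at side-crop (490,220), clear of both bays. I'll lower a little and push right slowly.

```bash
python3 -m pendant '[[[0,0.2,0.5,0],[0,0.2,0.3,0],[-0.3,0,0,0],[-0.4,0,0,0],[-0.4,0,0,0],[-0.4,0,0,0],[-0.4,0,0,0],[-0.4,0,0,0],[-0.4,0,0,0],[-0.4,0,0,0]]]'; python3 -m pendant '[[[-0.4,0,0,0],[-0.4,0,0,0],[-0.4,0,0,0],[-0.4,0,0,0],[-0.4,0,0,0],[-0.4,0,0,0],[-0.4,0,0,0],[0,0,0,0],[0,0,0,0],[0,0,0,0]]]'
```

```text
time: 4.37
tool_pos: [635.9, -54.3, 109.0]
tcp_rot: [-179.1, 0.6, 88.9]
ft_force: [0.5, 3.2, -2.0]
finger_gap: -0.2
time: 5.2
tool_pos: [634.4, -109.6, 109.9]
tcp_rot: [-179.1, -0.3, 89.0]
ft_force: [0.1, 5.0, -2.6]
finger_gap: 0.2
```

```bash
python3 -m pendant '[[[-0.2,0,0,0],[-0.2,0,0,0],[-0.2,0,0,0],[-0.2,0,0,0],[-0.2,0,0,0],[-0.2,0,0,0],[-0.2,0,0,0],[-0.2,0,0,0],[-0.2,0,0,0],[-0.2,0,0,0]]]'
python3 - <<'E'
from h import *
cv2.imwrite("pics/s2.png",cv2.resize(snapshot("side")[:,:,::-1][100:290,220:480],None,fx=3,fy=3))
E
```

```text
time: 6.03
tool_pos: [634.0, -108.8, 110.6]
tcp_rot: [-178.7, -3.8, 90.2]
ft_force: [-2.9, 22.3, 4.5]
finger_gap: 0.3
```

View pics/s2.png

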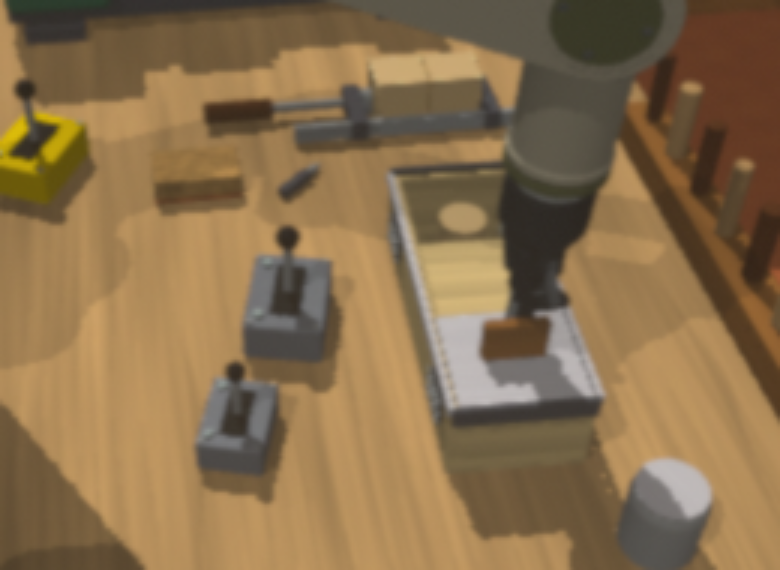

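The cover lies over the right bay, its end flush with the box end. Force rises to 22 N with no further movement, so it is against the stop. Backing off, lifting, then going to the left of the lever.

```bash
python3 -m pendant '[[[0.3,0,0,0],[0.5,0,0,0],[0.5,0,-0.3,0],[0.2,0,-1,0],[0,0,-1,0],[0,0,-1,0],[0,0,-1,0],[0,0,-1,0],[0,0,-0.5,0],[0,0,0,0]]]'; python3 -m pendant '[[[1,-0.9,0,0.3],[1,-0.9,0,0.3],[1,-0.9,0,0.3],[1,-0.8,0,0.3],[1,-0.8,0,0.3],[1,-0.8,0,0.3],[1,-0.7,0,0.3],[1,-0.7,0,0.3],[0.6,-0.5,0,0.3],[0,0,0,0.3]]]'
python3 - <<'E'
from h import *
cv2.imwrite("pics/s3.png",cv2.resize(snapshot("side")[:,:,::-1][100:290,220:480],None,fx=3,fy=3))
cv2.imwrite("pics/t3.png",cv2.resize(snapshot("top")[:,:,::-1][60:260,220:420],None,fx=3,fy=3))
E
```

```text
time: 6.92
tool_pos: [636.9, -86.7, 237.2]
tcp_rot: [-178.8, -3.3, 90.1]
ft_force: [0.5, -0.0, -0.4]
finger_gap: 0.3
time: 7.75
tool_pos: [506.3, 100.6, 240.5]
tcp_rot: [-177.8, -2.5, 75.3]
ft_force: [0.0, -0.5, -0.6]
finger_gap: 0.2
```

View pics/s3.png

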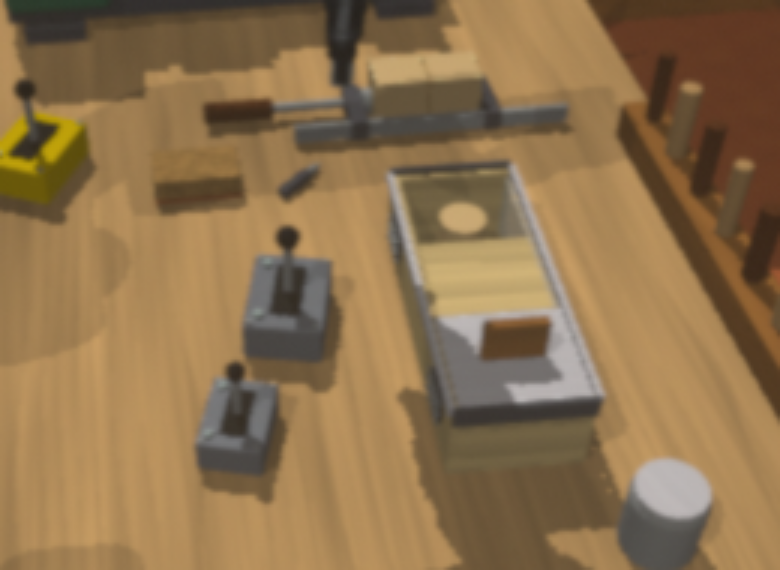

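View pics/t3.png

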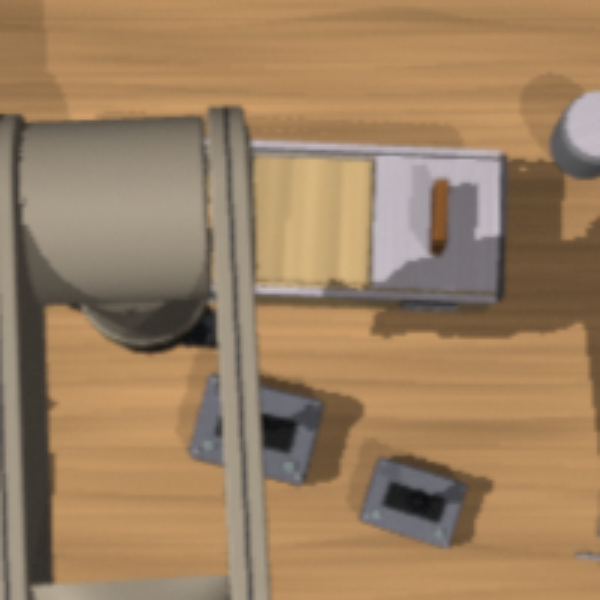

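```bash
python3 - <<'E'
from h import *
print(plane("top",(220+440/3,60+215/3),133))
E
python3 -m pendant '[[[-0.3,-0.6,0,0],[-0.3,-0.6,0.3,0],[-0.2,-0.5,0.7,0],[0,-0.3,1,0],[0,0,1,0],[0,0,1,0],[0,0,1,0],[0,0,0.6,0],[0,0,0,0],[0,0,0,0]]]'
python3 - <<'E'
from h import *
s=sense();d=s["tool_pos"][:2]-np.array([445.6,31.2]);y=np.array([.24,.971]);x=np.array([.971,-.24]);print(s["tool_pos"],s["tcp_rot"],"along",d@y,"lat",d@x)
E
```

```text
[ 624.82877527 -129.95460531  133.        ]
time: 8.68
tool_pos: [460.5, 92.6, 120.3]
tcp_rot: [-177.9, -2.2, 75.4]
ft_force: [0.5, 0.4, 0.1]
finger_gap: 0.0
[460.54836285  92.55821153 120.25106062] [-177.92117696   -2.18392234   75.40114822] along 63.166430478769236 lat -0.21111043829000736
```

```bash
python3 -m pendant '[[[0,0,0.7,0],[0,0,0.4,0],[-0.4,0,0,0],[-0.4,0,0,0],[-0.4,0,0,0],[-0.4,0,0,0],[-0.4,0,0,0],[0,0,0,0],[0,0,0,0],[0,0,0,0]]]'
python3 - <<'E'
from h import *
s=sense();d=s["tool_pos"][:2]-np.array([445.6,31.2]);y=np.array([.24,.971]);x=np.array([.971,-.24]);print("along",d@y,"lat",d@x)
cv2.imwrite("pics/s4.png",cv2.resize(snapshot("side")[:,:,::-1][120:240,240:400],None,fx=5,fy=5))
E
```

```text
time: 9.52
tool_pos: [453.0, 48.4, 102.1]
tcp_rot: [-178.4, -2.3, 75.3]
ft_force: [-0.6, 0.3, -0.3]
finger_gap: 0.0
along 18.50386763056029 lat 3.0923502068238253
```

View pics/s4.png

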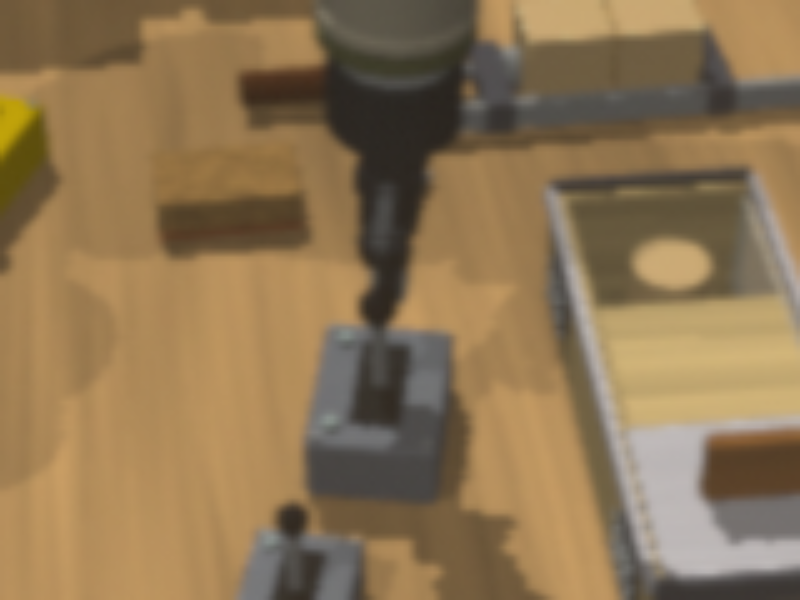

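The finger stands just behind the ball (380,305), laterally about 3 mm off. I'll push over with a small lateral correction.

```bash
python3 -m pendant '[[[0,-0.15,0,0],[-0.3,-0.1,0,0],[-0.4,0,0,0],[-0.4,0,0,0],[-0.3,0,0,0],[-0.2,0,0,0],[-0.2,0,0,0],[-0.1,0,0,0],[-0.1,0,0,0],[-0.1,0,0,0]]]'
python3 - <<'E'
from h import *
s=sense();d=s["tool_pos"][:2]-np.array([445.6,31.2]);y=np.array([.24,.971]);x=np.array([.971,-.24]);print("along",d@y,"lat",d@x)
cv2.imwrite("pics/s5.png",cv2.resize(snapshot("side")[:,:,::-1][120:240,240:400],None,fx=5,fy=5))
E
```

```text
time: 10.4
tool_pos: [442.1, 27.0, 102.3]
tcp_rot: [-178.7, -4.9, 75.6]
ft_force: [6.1, 15.8, -2.4]
finger_gap: 0.1
along -4.877019269384277 lat -2.405822775178293
```

View pics/s5.png

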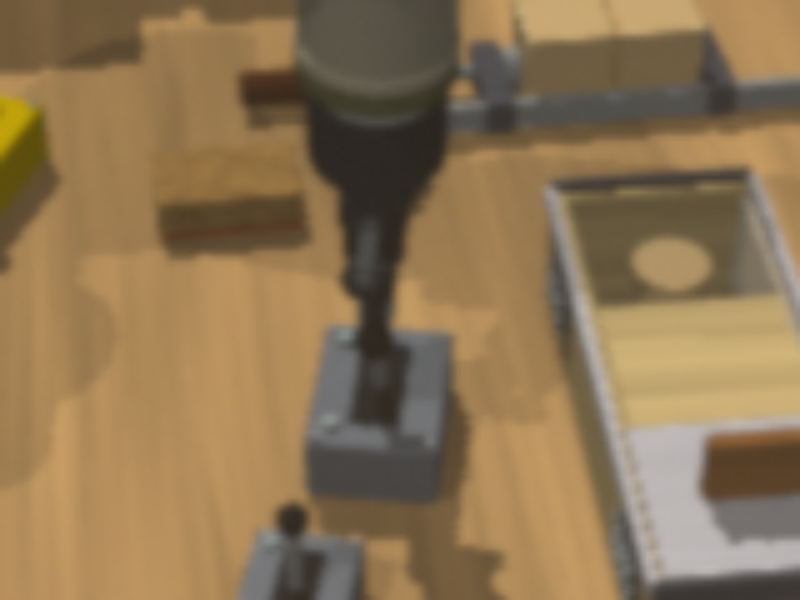

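The lever is tilted right with the ball at about (375,345), and the force of 17 N means it is at the stop. Holding for over a second with slight pressure.

```bash
python3 -m pendant '[[[-0.1,0,0,0],[-0.1,0,0,0],[-0.1,0,0,0],[-0.1,0,0,0],[-0.1,0,0,0],[-0.1,0,0,0],[-0.1,0,0,0],[-0.1,0,0,0],[-0.1,0,0,0],[0,0,0,0]]]';  python3 -m pendant '[[[0,0,0,0],[0,0,0,0],[0.3,0,0,0],[0.4,0,0,0],[0.4,0,0,0],[0.4,0,0,0],[0.4,0,0,0],[0.4,0,0,0],[0.5,0,0,0],[0.5,0,0,0]]]'
python3 - <<'E'
from h import *
cv2.imwrite("pics/s6.png",cv2.resize(snapshot("side")[:,:,::-1][120:240,240:400],None,fx=5,fy=5))
E
```

```text
time: 11.28
tool_pos: [442.4, 28.3, 103.0]
tcp_rot: [-179.0, -7.7, 75.8]
ft_force: [2.7, 5.7, 0.4]
finger_gap: -0.1
time: 12.12
tool_pos: [458.7, 94.3, 112.2]
tcp_rot: [-178.9, -7.6, 75.6]
ft_force: [-0.4, -0.2, 0.9]
finger_gap: 0.2
```

View pics/s6.png

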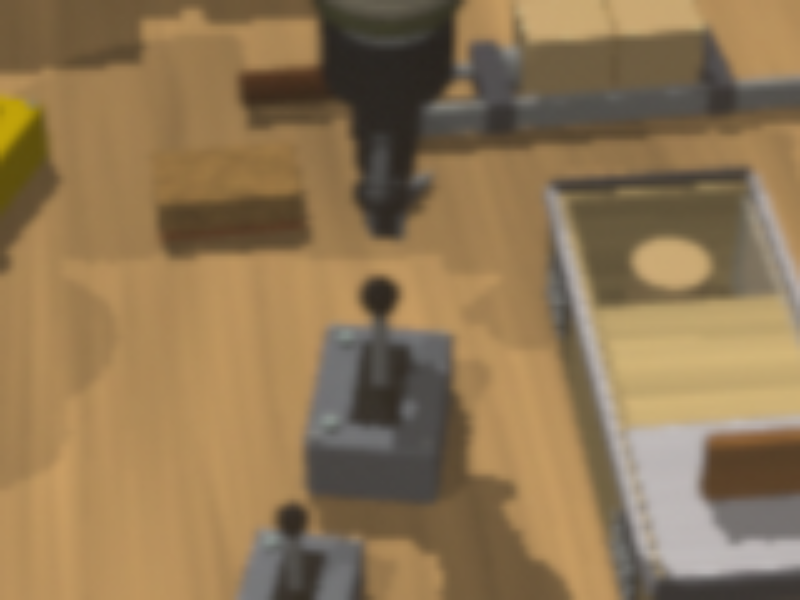

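The lever is back upright, ball at (380,297). Raising clear and doing a final check.

```bash
python3 -m pendant '[[[0.3,0,-0.6,0],[0.3,0,-0.8,0],[0.3,0,-0.8,0],[0.3,0,-0.8,0],[0.3,0,-0.8,0],[0.2,0,-0.6,0],[0,0,-0.3,0],[0,0,0,0],[0,0,0,0],[0,0,0,0]]]'
python3 - <<'E'
from h import *
cv2.imwrite("pics/s7.png",snapshot("side")[:,:,::-1])
cv2.imwrite("pics/t7.png",snapshot("top")[:,:,::-1])
E
```

```text
time: 13.0
tool_pos: [466.2, 119.9, 220.2]
tcp_rot: [-179.0, -7.6, 75.9]
ft_force: [-0.1, -0.2, 0.1]
finger_gap: 0.2
```

View pics/s7.png

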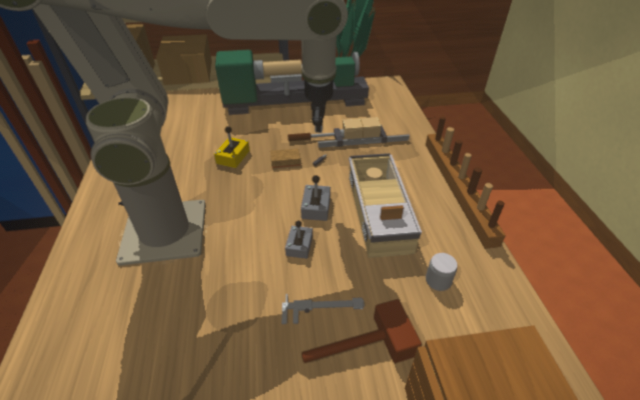

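View pics/t7.png

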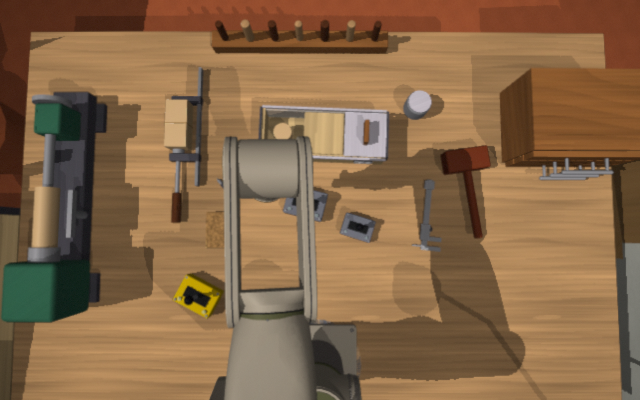

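The cover is over the right bay (rib at (366,132) in the top view), the lever is upright at (316,183) in the side view, and the bystanders are where they were.

```bash
python3 -c "
from bench import *
hand_in()"
```

```text
the job is handed in; nothing more can be done
```

I closed the cover over the right bay, ran the right-hand fan switch and handed the job in at about 13 s of the 42 s allowed. The hand-in gives no verdict, so the checks below are mine.

- **Choice of side:** The pink top was in the right bay and the bare blank in the left. I used the larger of the two grey switch boxes.
- **Cover:** I pushed the rib right at about 0.1 m/s with shut fingers. The push force rose to 22 N with no further movement, so it was against its stop. The images put the rib at about (625, -130) mm, which agrees with fully home within my few mm of measuring error.
- **Lever:** I tilted it right until the force reached 17 N. It was still 6 N at the end of the hold, above the 4 N needed to keep it fully over. I estimate it stayed beyond 0.30 rad for about 1.4 s. I then let it back along the same path.
- **Final pictures:** The lever is upright, the bystanders and blank look unmoved by eye, and the gripper is well clear with no force on it.
- **Not checked:** The top is hidden under the closed cover, so I could not see it at the end. The fingers stayed above the cover the whole time.
- **Disagreements:** The two views put the box centre 8 mm apart in y, so I relied on force for the stop rather than on position. The tool also tilted about 7° during the hold, which made no visible difference.

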